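# Purge the coffee grinder

### The job

Clear the old grounds out of the coffee grinder before cleaning. First pull the snapped-on bean hopper straight up off the grinder and set it down upright (do not drop it) in the middle of the round plate; then turn the grinder's dial clockwise past its one-cup and two-cup clicks as far as it goes, to the red hold-to-run mark, and keep holding it there against its spring for two seconds and on: finish with the dial still held, because it springs back when let go. Leave the little bowl under the spout, the teacup and the tumbler where they stand.

Things in the scene. Friction and masses are not known exactly. Their poses are not given: they have to be found in the camera images.
- grinder: dark grey-green electric coffee grinder, fixed; 148 mm deep (x), 258 mm wide (y), flat aluminium deck 152 mm above the worktop. Origin: centre of its underside; x to its back, y to its hopper side, z up. On the deck: the hopper collar and the dial (vertical axis at x 0, y -66 mm). The front overhangs a foot on which the catch bowl stands under the spout
- collar (a point): centre of the rim of the black ring on the deck that holds the hopper's plug (at x 0, y +62 mm of the grinder, 174 mm above the worktop; outer diameter 79 mm). Its spring catches hold the plug: about 11 N straight up beyond the hopper's weight frees it; after some 8 mm it slides freely, after 23 mm it is out
- hopper: loose bean hopper, beans behind a tinted wall, 92 mm wide, 117 mm tall, 0.19 to 0.31 kg. Origin: centre of the flat foot (52 mm wide) of its plug, z up. The plug (60 mm wide, 22.5 mm long) sits in the collar, its foot 152 mm above the worktop at the start. The black cap's top is 88 mm above the origin
- hopper_bar (a point): grip point of the lifting bar on the hopper's cap, 110 mm above the hopper's origin, 22 mm above the cap, 6 mm below the bar's top. The bar is 14 mm thick (this frame's y: fingers close along y), 60 mm long (x), 28 mm high above the cap
- plate: loose white round plate, 211 mm wide, 14 mm high at the rim, with a flat centre 120 mm wide whose upper face is 8 mm above the worktop. Origin: centre of its underside
- dial (a joint): dial angle, rad; grows clockwise seen from above. 0: off (ring mark); clicks that hold by themselves at 0.42 (one dot, one cup) and 0.84 (two dots, two cups); end stop at 1.26 (red wedge, hold-to-run), from where a spring drives it back to 0.84 when let go. About 0.15 N m passes a click, 0.07 to 0.12 N m holds it at the stop
- dial_grip (a point): grip point on the dial's vertical axis, 24.5 mm above the deck. The black dial has a round skirt 53 mm wide, 9 mm high, and on it an upright bar 12 mm thick (y), 46 mm long (x), from 9 to 34 mm above the deck. The frame turns with the dial: x along the bar to its white pointer, which at off points 0.63 rad to the left of the grinder's x axis
- catch_bowl: small white bowl, 67 mm wide, 40 mm tall, on the grinder's foot under the spout, to be left alone. Origin: centre of its underside
- teacup: cream teacup, 91 mm wide, 72 mm tall, behind the work, to be left alone. Origin: centre of its underside
- tumbler: glass tumbler in a woven sleeve, 84 mm wide, 130 mm tall, in front of the sink, to be left alone. Origin: centre of its underside

How it is judged:
By the outcome, as a careful person would: the job done as asked, in the order asked, and still so for the second after the job is handed in, while the arm keeps its last pose, push and grip.
It also fails if it takes over 54 s, if anything falls off the work surface, if the arm or the gripper's body presses on something with over 40 N, if the wrist force passes 120 N, or if a joint passes its speed limit or range.

### The arm

A 6-joint arm with a two-finger parallel gripper is mounted at the origin on a cart in front of the work surface, level with it; the furniture and walls round the work are solid. World frame = base frame: x ahead of the robot, y to its left, z up, the work surface at z = 0. Lengths are in mm, angles in rad, forces in N, time in s.
With the tool pointing down it reaches from about 300 to 775 mm from the base axis. Payload 14.6 kg.
Tool frame: the origin (TCP) lies midway between the tips of the shut fingers; the grasp point (between the pads) lies 19 mm behind it; z points along the fingers, y is the line along which they close (so a half turn about z gives the same grasp; the last joint's range is limited). The gripper opens to 85 mm and grips with 20 to 120 N. Pads are 22 mm wide; open, the fingers measure 114 mm over their backs; the gripper's body (76 mm by 85 mm) begins 54 mm behind the grasp point. The pads swing forward as they close: fully open they stand 13 mm farther back than shut.
Start: joints at [1.216, 0.3, 1.521, -0, 1.321, -0.067], TCP at [156.111, 527.37, 231.281] pointing down, gripper open.
Joint ranges: [-3.03, 3.03], [-0.79, 2.21], [0.23, 2.52], [-1.04, 4.18], [0, 3.07], [-2.55, 2.55]. Speed limits (rad/s): [2.22, 2.22, 2.57, 3.14, 3.14, 3.14].

### API

Orientations are given as a rotation vector (axis times angle).
In Python, from plant import get_state, grab_frame, camera_info, workorder gives the robot as it stands.
- The arm moves only by the tool drive_tool, never from a script. Its argument "moves" is a list of rows, each an object with "dr": the turn, a rotation vector about the tool's x, y, z in units of 360 degrees (1.0 is 360 degrees), a list of three; "travel": the shift along the tool's x, y, z in units of 15 cm (1.0 is 15 cm), a list of three; "hand": the opening, from 0 (shut) to 1 (fully open). In form: [{"dr": [rx, ry, rz], "travel": [x, y, z], "hand": hand}, ...]. A call has 1 to 12 rows; each row shifts and turns the commanded pose from where the row before left it, along the tool's axes as they then stand; what a row does not reach is not made up. A row lasts 1/10 s, in which the tool goes at most 50 mm and 8.59 degrees, less where a joint would pass 70% of its speed; a pose out of reach is approached as far as the arm can. A call with a number of a shift or a turn outside -1 to 1 is refused whole. A call with a gripper value outside its range is refused whole. The fingers move at their own pace and stop on an object; the grip force is fixed at half the most. Time passes only in rows, so rows that do not move let the fingers close. It gives the time, the measured TCP pose, the force, the opening and the grip force at its end, in the units of the state.
- get_state(): the state, without advancing time (a new reading comes with each control period).
- grab_frame(name): name is "scene" or "side" or "wrist"; returns the picture (384x512x3 uint8, red, green, blue); there is no depth.
- camera_info(name): a dict with "fx", "fy", "cx", "cy" (pixels), "dist_coeffs" ([k1, k2, p1, p2, k3] as OpenCV has them; the pictures are not rectified), "T" (4x4, takes a point from camera to world coordinates); the wrist camera has in their place "mount" (4x4, takes a point from camera to tool coordinates, whose origin is the TCP and whose axes are the flange's). Camera axes: x right, y down, z forward; pixel columns grow to the right and rows downward; lengths in mm; the calibration is good to about 2 mm. A picture is of the moment at which its call begins: read the wrist's pose just before it. camera_info takes no time and is no camera call.
- workorder.hand_in(): hands the job in; it is judged then, once.
The state is a dict: "clock": time; "qpos": joint angles; "qvel": joint speeds; "tau": joint torques, N m; "eef_pos": TCP position; "ee_rot": TCP orientation; "wrist_force": force on the tool from outside, world axes, zero at the start; "torque": the same for the moment, N m; "width": finger opening in mm; "grip_force": force on a finger pad.
Only numpy, scipy, OpenCV 4.12 (cv2) and the standard library are available. Lean on these libraries where they do the work, as an engineer would, in place of code of your own. Each camera call takes 0.05 s, during which the arm holds its last target. There are 200 camera calls.

## Working session

There is one attempt and no reset: what is moved stays moved. The work goes in short steps, Python scripts to look and compute and a tool call to move; the robot and the scene stay as the last step left them, time stands still between calls to the robot, and variables do not carry over. Pictures are saved under pics/ and viewed, at most 10 in all, crops included, and the job is handed in when it is done.

Besides the shell and the picture viewer there is one more tool, called after "Call:" as name(argument=value, ...) on one line, values as JSON. drive_tool: Moves the arm, as the interface text tells. Shifts and turns lie within -1 to 1; 1 stands for 15 cm of shift or 360 degrees of turn. Its arguments: {"type":"object","properties":{"moves":{"type":"array","items":{"type":"object","properties":{"dr":{"type":"array","items":{"type":"number"}},"travel":{"type":"array","items":{"type":"number"}},"hand":{"type":"number"}}}}},"required":["moves"]}

```bash
mkdir -p pics; ls; python3 - <<'E'
from plant import *
import cv2,numpy as np
s=get_state();print(s)
for n in ("scene","side","wrist"):
    im=grab_frame(n);cv2.imwrite(f"pics/{n}0.png",im[:,:,::-1])
    print(n,camera_info(n))
E
```

```text
pics
{'clock': 0.0, 'qpos': array([ 1.21639769e+00,  3.00477474e-01,  1.52158895e+00,  4.38522174e-05,
        1.32069382e+00, -6.66166919e-02]), 'qvel': array([-0.00054501,  0.00134931,  0.00092155, -0.00040394, -0.00043456,
        0.00196603]), 'tau': array([ 5.05201369e-04, -5.43489146e+01, -3.61799812e+01,  6.14020178e-05,
        3.92283808e-03,  1.13284221e-05]), 'eef_pos': array([156.02453955, 527.16113331, 230.7144886 ]), 'ee_rot': array([-4.50464423e-01, -3.10884048e+00,  1.77944725e-03]), 'wrist_force': array([ 0.26996684,  0.2525518 , -1.02971025]), 'torque': array([0.00076398, 0.02609085, 0.0307402 ]), 'grip_force': 0.0, 'width': 85.26938039000477}
scene {'fx': 386.4667134908116, 'fy': 386.4667134908116, 'cx': 261.4628158279789, 'cy': 186.66733429901598, 'dist_coeffs': array([-0.00585647,  0.        ,  0.        ,  0.        ,  0.        ]), 'T': array([[-6.18330002e-01, -5.15222280e-01,  5.93476210e-01,
        -2.54258064e+02],
       [-7.85813773e-01,  3.92970921e-01, -4.77567345e-01,
         6.98090880e+02],
       [ 1.28344429e-02, -7.61655997e-01, -6.47854474e-01,
[... 501 characters left out ...]
e-02, -5.73512159e-01, -8.19099296e-01,
         1.26893312e+03],
       [ 0.00000000e+00,  0.00000000e+00,  0.00000000e+00,
         1.00000000e+00]])}
wrist {'fx': 287.2790614846862, 'fy': 287.2790614846862, 'cx': 256.5108663378762, 'cy': 191.36449052090873, 'dist_coeffs': array([-0.02182773,  0.        ,  0.        ,  0.        ,  0.        ]), 'mount': array([[ 1.46684385e-03, -9.59059676e-01, -2.83200257e-01,
         7.26286834e+01],
       [ 9.99998903e-01,  1.34787603e-03,  6.14931262e-04,
         5.02946905e-01],
       [-2.08036939e-04, -2.83200848e-01,  9.59060601e-01,
        -1.42115826e+02],
       [ 0.00000000e+00,  0.00000000e+00,  0.00000000e+00,
         1.00000000e+00]])}
```

View pics/scene0.png

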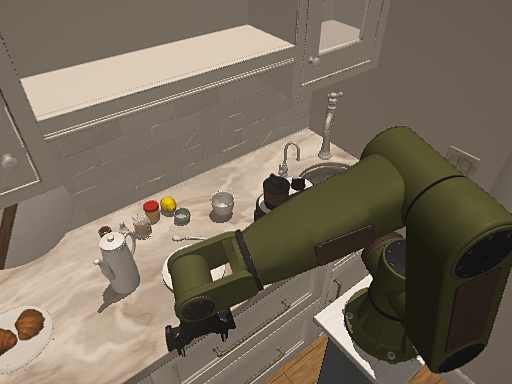

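View pics/side0.png

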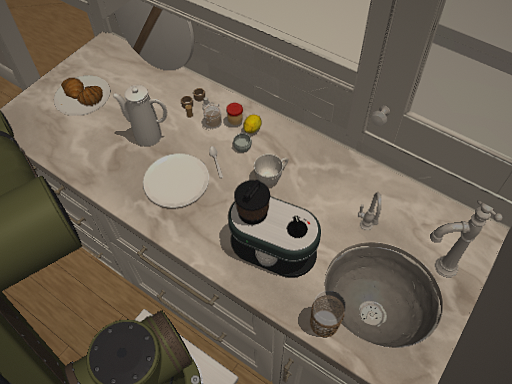

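The side view shows the plate at about (176,180), the hopper at (253,200) and the dial at (297,228). The scene view is mostly blocked by the arm. I'll enlarge the grinder and fit the plate.

```bash
cat > h.py <<'E'
import numpy as np,cv2
from plant import *
from scipy.spatial.transform import Rotation as R
def T_of(n,s=None):
    c=camera_info(n)
    if n!="wrist": return c,c["T"]
    s=s or get_state();T=np.eye(4);T[:3,:3]=R.from_rotvec(s["ee_rot"]).as_matrix();T[:3,3]=s["eef_pos"]
    return c,T@c["mount"]
def K(c): return np.array([[c["fx"],0,c["cx"]],[0,c["fy"],c["cy"]],[0,0,1.]])
def ray(n,px,z,s=None):
    c,T=T_of(n,s);px=np.array(px,float).reshape(-1,1,2)
    u=cv2.undistortPoints(px,K(c),c["dist_coeffs"])[:,0]
    d=np.c_[u,np.ones(len(u))]@T[:3,:3].T;o=T[:3,3]
    return o+d*((z-o[2])/d[:,2])[:,None]
def proj(n,P,s=None):
    c,T=T_of(n,s);M=np.linalg.inv(T);P=np.array(P,float).reshape(-1,3)@M[:3,:3].T+M[:3,3]
    return cv2.projectPoints(P,np.zeros(3),np.zeros(3),K(c),c["dist_coeffs"])[0][:,0]
E
python3 - <<'E'
from h import *
im=cv2.imread("pics/side0.png")
cv2.imwrite("pics/crop0.png",cv2.resize(im[165:285,210:340],None,fx=5,fy=5,interpolation=cv2.INTER_CUBIC)[:600,:650])
hsv=cv2.cvtColor(im,cv2.COLOR_BGR2HSV)
m=((hsv[...,1]<22)&(hsv[...,2]>175)).astype(np.uint8);m[:,:130]=0;m[:,225:]=0;m[:140]=0;m[215:]=0
c=max(cv2.findContours(m,0,2)[0],key=cv2.contourArea);print(cv2.boundingRect(c),cv2.contourArea(c))
P=ray("side",cv2.convexHull(c).reshape(-1,2),14)
ce,r=cv2.minEnclosingCircle(P[:,:2].astype(np.float32));print(ce,r)
A=np.c_[2*P[:,:2],np.ones(len(P))];x=np.linalg.lstsq(A,(P[:,:2]**2).sum(1),rcond=None)[0];print(x[:2],np.sqrt(x[2]+x[0]**2+x[1]**2))
E
```

```text
(150, 155, 25, 14) 68.0
(558.030517578125, 443.5145263671875) 44.158599853515625
[546.45832196 410.62502478] 52.13888972416839
```

View pics/crop0.png

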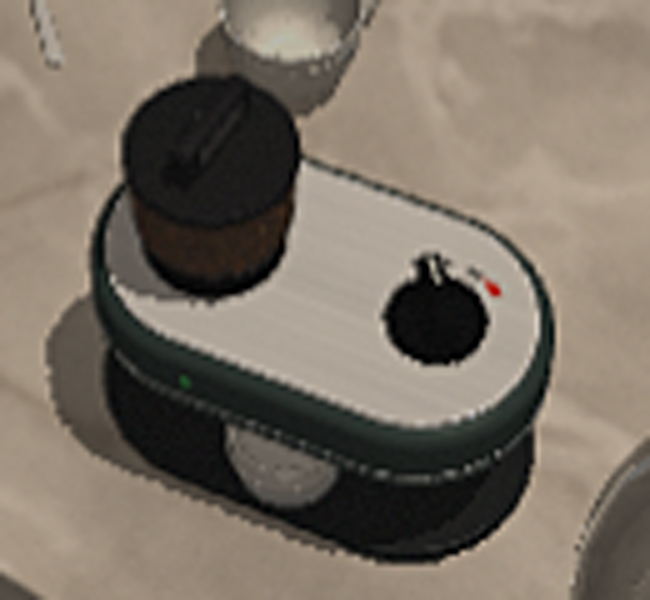

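The crop shows the cap with its bar running from about (180,170) to (240,90), the dial at (436,320) with its pointer at (430,265), and the red mark at (493,290).

```bash
python3 - <<'E'
from h import *
im=cv2.imread("pics/side0.png");hsv=cv2.cvtColor(im,cv2.COLOR_BGR2HSV)
for p in [(176,180),(160,185),(215,190),(150,150),(270,215),(205,150)]: print(p,hsv[p[1],p[0]])
def fit(P):
    A=np.c_[2*P[:,:2],np.ones(len(P))];x=np.linalg.lstsq(A,(P[:,:2]**2).sum(1),rcond=None)[0];return x[:2],np.sqrt(x[2]+x[0]**2+x[1]**2)
# plate
mk=np.full(im.shape[:2],cv2.GC_BGD,np.uint8);cv2.ellipse(mk,(176,180),(46,38),0,0,360,cv2.GC_PR_BGD,-1);cv2.ellipse(mk,(176,180),(32,25),0,0,360,cv2.GC_PR_FGD,-1);cv2.ellipse(mk,(176,180),(20,15),0,0,360,cv2.GC_FGD,-1)
cv2.grabCut(im,mk,None,np.zeros((1,65)),np.zeros((1,65)),5,cv2.GC_INIT_WITH_MASK)
m=((mk==1)|(mk==3)).astype(np.uint8);m=cv2.morphologyEx(m,cv2.MORPH_OPEN,np.ones((5,5)))
c=max(cv2.findContours(m,0,1)[0],key=cv2.contourArea);print(cv2.boundingRect(c))
print("plate",fit(ray("side",cv2.convexHull(c).reshape(-1,2),14)),cv2.minEnclosingCircle(ray("side",c,14)[:,:2].astype(np.float32)))
# cap & dial from crop pixels
f=lambda x,y:(210+(x+.5)/5-.5,165+(y+.5)/5-.5)
print("cap",fit(ray("side",[f(125,150),f(150,95),f(212,73),f(270,90),f(300,140),f(160,208),f(270,210)],238)))
print("bar",ray("side",[f(180,172),f(238,85)],268))
print("deck dial skirt",fit(ray("side",[f(386,318),f(400,350),f(436,364),f(475,345),f(489,318)],157)))
b=((hsv[...,2]>135)&(hsv[...,1]<40)).astype(np.uint8);b[:,:229]=0;b[:195]=0;b[252:]=0;b[:,321:]=0
c=max(cv2.findContours(b,0,1)[0],key=cv2.contourArea);print(cv2.boundingRect(c))
P=ray("side",c,152)[:,:2].astype(np.float32);print("deck",cv2.minAreaRect(P))
print(get_state()["clock"])
E
```

```text
(176, 180) [ 21  32 185]
(160, 185) [ 19  30 185]
(215, 190) [ 16  53 153]
(150, 150) [ 16  57 152]
(270, 215) [ 16  32 175]
(205, 150) [ 17  52 161]
(144, 154, 65, 53)
plate (array([526.58740017, 359.21440051]), np.float64(104.19609152702587)) ((526.1625366210938, 359.3427734375), 105.12886047363281)
cap (array([494.37358849,  32.97898376]), np.float64(45.85865117702332))
bar [[456.51517913  25.75244146 268.        ]
 [515.68817753  32.293515   268.        ]]
deck dial skirt (array([515.69018012, -92.21388856]), np.float64(26.687839374003477))
(232, 197, 86, 53)
deck ((505.8023681640625, -36.003753662109375), (129.307861328125, 220.2185821533203), 9.916536331176758)
0.15
```

Estimates: plate (526.5,359.3), hopper (494.4,33), dial (515.7,-92.2), grinder yaw about 9.65°. Next I'll rise and hover over the hopper.

Call:
drive_tool(moves=[{"travel":[0,0,-0.33],"dr":[0,0,0],"hand":1},{"travel":[0,0,-0.33],"dr":[0,0,0],"hand":1},{"travel":[0,0,-0.33],"dr":[0,0,0],"hand":1},{"travel":[-0.077,-0.237,0],"dr":[0,0,0],"hand":1},{"travel":[-0.077,-0.237,0],"dr":[0,0,0],"hand":1},{"travel":[-0.077,-0.237,0],"dr":[0,0,0],"hand":1},{"travel":[-0.077,-0.237,0],"dr":[0,0,0],"hand":1},{"travel":[-0.077,-0.237,0],"dr":[0,0,0],"hand":1},{"travel":[-0.077,-0.237,0],"dr":[0,0,0],"hand":1},{"travel":[-0.077,-0.237,0],"dr":[0,0,0],"hand":1},{"travel":[-0.077,-0.237,0],"dr":[0,0,0],"hand":1},{"travel":[-0.077,-0.237,0],"dr":[0,0,0],"hand":1}])

```text
clock: 1.35
eef_pos: [164.5, 189.7, 379.6]
ee_rot: [0.449, 3.109, 0.0]
wrist_force: [-0.7, -1.3, 0.9]
width: 85.5
grip_force: 0.0
```

Call:
drive_tool(moves=[{"travel":[-0.077,-0.237,0],"dr":[0,0,0],"hand":1},{"travel":[-0.077,-0.237,0],"dr":[0,0,0],"hand":1},{"travel":[-0.077,-0.237,0],"dr":[0,0,0],"hand":1},{"travel":[-0.077,-0.237,0],"dr":[0,0,0],"hand":1},{"travel":[-0.077,-0.237,0],"dr":[0,0,0],"hand":1},{"travel":[-0.077,-0.237,0],"dr":[0,0,0],"hand":1},{"travel":[-0.077,-0.237,0],"dr":[0,0,0],"hand":1},{"travel":[0,0,0],"dr":[0,0,0.018],"hand":1},{"travel":[0,0,0],"dr":[0,0,0],"hand":1}])

```text
clock: 2.25
eef_pos: [174.2, -24.9, 379.8]
ee_rot: [-0.635, -3.077, -0.0]
wrist_force: [0.1, -0.1, -0.4]
width: 85.5
grip_force: 0.0
```

```bash
python3 - <<'E'
from h import *
s=get_state();im=grab_frame("wrist");cv2.imwrite("pics/w1.png",cv2.resize(im[:,:,::-1],(768,576)))
print(s["eef_pos"],s["ee_rot"],s["qpos"],s["clock"])
E
```

```text
[174.19929265 -24.91648957 379.82688094] [-6.35244390e-01 -3.07653927e+00 -1.28807039e-04] [-3.51670425e-01 -6.91781749e-01  1.99980582e+00  6.02879210e-05
  1.83373417e+00 -1.51521375e+00] 2.25
```

View pics/w1.png

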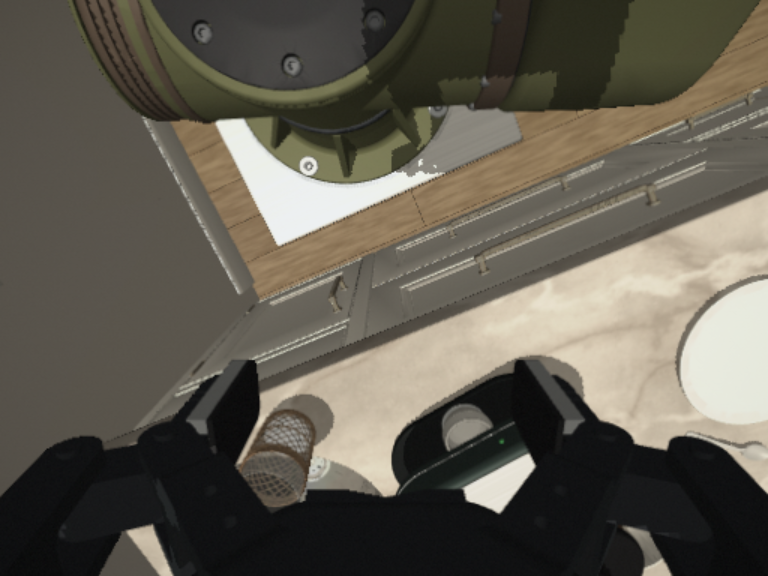

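I misread the tool's x direction, so the arm sits near (174,-25), clear of everything. The picture shows the grinder below right at about (490,440) and the tumbler at (285,450). I'll correct the direction.

Call:
drive_tool(moves=[{"travel":[-0.201,0.133,0],"dr":[0,0,0],"hand":1},{"travel":[-0.201,0.133,0],"dr":[0,0,0],"hand":1},{"travel":[-0.201,0.133,0],"dr":[0,0,0],"hand":1},{"travel":[-0.201,0.133,0],"dr":[0,0,0],"hand":1},{"travel":[-0.201,0.133,0],"dr":[0,0,0],"hand":1},{"travel":[-0.201,0.133,0],"dr":[0,0,0],"hand":1},{"travel":[-0.201,0.133,0],"dr":[0,0,0],"hand":1},{"travel":[-0.201,0.133,0],"dr":[0,0,0],"hand":1},{"travel":[-0.201,0.133,0],"dr":[0,0,0],"hand":1}])

```text
clock: 3.2
eef_pos: [495.5, 37.6, 379.6]
ee_rot: [-0.616, -3.08, 0.0]
wrist_force: [-1.2, -0.4, 1.1]
width: 85.5
grip_force: 0.0
```

Call:
drive_tool(moves=[{"travel":[0,0,0],"dr":[0,0,-0.023],"hand":1},{"travel":[0,0,0],"dr":[0,0,-0.023],"hand":1},{"travel":[0,0,0],"dr":[0,0,-0.023],"hand":1},{"travel":[0,0,0],"dr":[0,0,-0.023],"hand":1},{"travel":[0,0,0],"dr":[0,0,0],"hand":1}])

```text
clock: 3.7
eef_pos: [494.1, 37.0, 379.8]
ee_rot: [0.29, -3.128, -0.0]
wrist_force: [-0.0, 0.2, 0.3]
width: 85.2
grip_force: 0.0
```

```bash
python3 - <<'E'
from h import *
s=get_state();im=grab_frame("wrist");cv2.imwrite("pics/w2r.png",im[:,:,::-1]);cv2.imwrite("pics/w2.png",cv2.resize(im[:,:,::-1],(768,576)))
np.save("pics/w2s.npy",np.r_[s["eef_pos"],s["ee_rot"]])
print(s["eef_pos"],s["ee_rot"],s["qpos"],s["clock"])
E
```

```text
[494.13166572  36.97807728 379.75531056] [ 2.89616149e-01 -3.12785707e+00 -1.09985347e-04] [ 7.46698854e-04  1.06898787e-01  1.41376405e+00  3.72184281e-05
  1.62129078e+00 -1.75470627e+00] 3.7
```

View pics/w2.png

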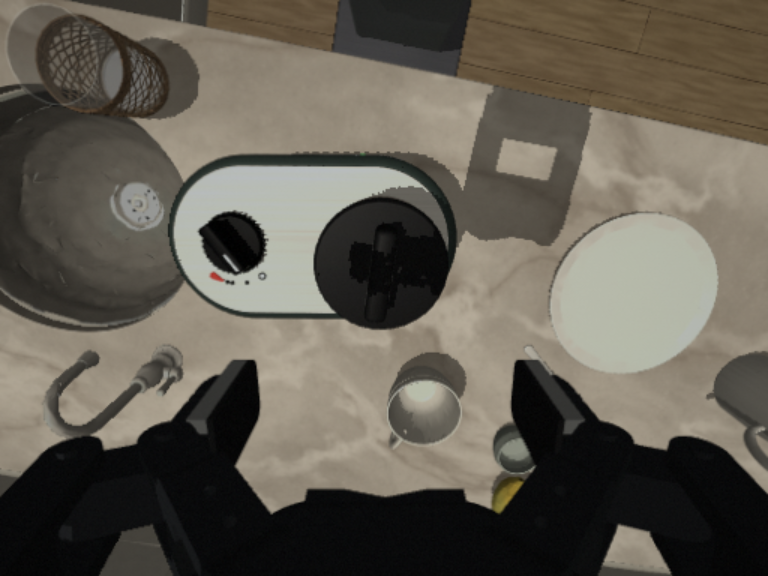

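Clear view: cap circle centre near (382,263), bar from about (387,228) to (374,320), dial near (233,242) with its pointer toward the ring mark (262,276), plate near (635,292).

```bash
python3 - <<'E'
from h import *
v=np.load("pics/w2s.npy");s=dict(eef_pos=v[:3],ee_rot=v[3:])
im=cv2.imread("pics/w2r.png");g=im.max(2)
def fit(P):
    A=np.c_[2*P[:,:2],np.ones(len(P))];x=np.linalg.lstsq(A,(P[:,:2]**2).sum(1),rcond=None)[0];return x[:2],np.sqrt(x[2]+x[0]**2+x[1]**2)
f=lambda *L:[((x+.5)/1.5-.5,(y+.5)/1.5-.5) for x,y in L]
print("cap",fit(ray("wrist",f((315,262),(330,222),(355,204),(382,329),(330,303),(345,316),(420,315),(440,295)),238,s)))
print("bar",b:=ray("wrist",f((387,226),(375,320)),268,s),np.degrees(np.arctan2(*(b[0]-b[1])[1::-1])))
# plate, deck by thresholds
w=((im.min(2)>150)&(im.max(2).astype(int)-im.min(2)<40)).astype(np.uint8)
for c in cv2.findContours(w,0,1)[0]:
    if cv2.contourArea(c)>1500:
        x,y,a,h=cv2.boundingRect(c);print((x,y,a,h))
        if x>340: print("plate",fit(ray("wrist",cv2.convexHull(c).reshape(-1,2),14,s)))
        else: print("deck",cv2.minAreaRect(ray("wrist",c,152,s)[:,:2].astype(np.float32)))
# dial: dark blob within deck
d=(g<70).astype(np.uint8);d[:,:125]=0;d[:,190:]=0;d[:130]=0;d[195:]=0
c=max(cv2.findContours(d,0,1)[0],key=cv2.contourArea);h=cv2.boundingRect(c);print(h,"dial@160",fit(ray("wrist",c,160,s)))
r=ray("wrist",f((262,276),(217,277)),152,s);D=np.array([515.7,-92.2])
for p in r: print("mark",p,np.degrees(np.arctan2(*(p[:2]-D)[::-1])))
cr=im[125:200,115:310];cv2.imwrite("pics/crop2.png",cv2.resize(np.clip(cr.astype(float)*2,0,255).astype(np.uint8),None,fx=4,fy=4,interpolation=cv2.INTER_CUBIC))
E
```

```text
cap (array([490.74676825,  35.04588055]), np.float64(44.97056444934708))
bar [[459.27817585  32.50334874 268.        ]
 [518.76196308  36.1081952  268.        ]] -176.53199296210053
(367, 143, 112, 106)
plate (array([525.61588117, 359.38700156]), np.float64(104.13254632893143))
(116, 111, 169, 98)
deck ((504.34088134765625, -35.80809783935547), (127.88836669921875, 217.87954711914062), 10.535090446472168)
(133, 141, 44, 42) dial@160 (array([512.71706525, -90.10794703]), np.float64(26.196577239065277))
mark [540.09777951 -64.73667049 152.        ] 48.38286121507823
mark [ 548.44788523 -104.22410585  152.        ] -20.161820382513028
```

View pics/crop2.png

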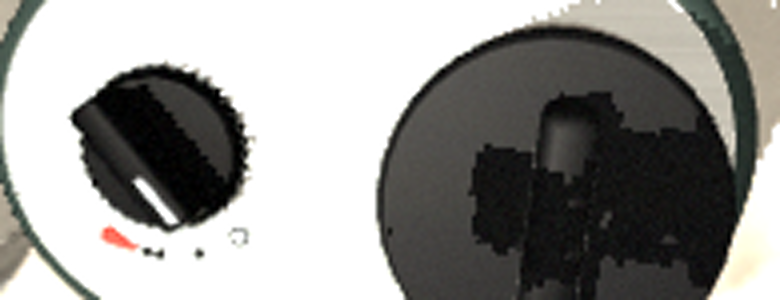

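Call:
drive_tool(moves=[{"travel":[0,0,0],"dr":[0,0,0.02],"hand":1},{"travel":[0.009,-0.008,0.2],"dr":[0,0,0],"hand":0.6},{"travel":[0.009,-0.008,0.2],"dr":[0,0,0],"hand":0.6},{"travel":[0,0,0.2],"dr":[0,0,0],"hand":0.6},{"travel":[0,0,0.2],"dr":[0,0,0],"hand":0.6},{"travel":[0,0,0.1],"dr":[0,0,0],"hand":0.6},{"travel":[0,0,0],"dr":[0,0,0],"hand":0.5},{"travel":[0,0,0],"dr":[0,0,0],"hand":0.4}])

```text
clock: 4.55
eef_pos: [491.9, 33.2, 245.6]
ee_rot: [-0.079, 3.14, 0.0]
wrist_force: [-0.5, -0.2, 0.8]
width: 33.7
grip_force: 0.0
```

Call:
drive_tool(moves=[{"travel":[0,0,0],"dr":[0,0,0],"hand":0},{"travel":[0,0,0],"dr":[0,0,0],"hand":0},{"travel":[0,0,0],"dr":[0,0,0],"hand":0},{"travel":[0,0,0],"dr":[0,0,0],"hand":0},{"travel":[0,0,0],"dr":[0,0,0],"hand":0},{"travel":[0,0,0],"dr":[0,0,0],"hand":0}])

```text
clock: 5.15
eef_pos: [492.1, 32.8, 246.1]
ee_rot: [-0.08, 3.138, 0.001]
wrist_force: [-0.9, 1.9, 6.0]
width: 12.9
grip_force: 59.1
```

Call:
drive_tool(moves=[{"travel":[0,0,-0.02],"dr":[0,0,0],"hand":0},{"travel":[0,0,-0.02],"dr":[0,0,0],"hand":0},{"travel":[0,0,-0.02],"dr":[0,0,0],"hand":0},{"travel":[0,0,-0.02],"dr":[0,0,0],"hand":0},{"travel":[0,0,-0.03],"dr":[0,0,0],"hand":0},{"travel":[0,0,-0.03],"dr":[0,0,0],"hand":0},{"travel":[0,0,-0.03],"dr":[0,0,0],"hand":0},{"travel":[0,0,-0.06],"dr":[0,0,0],"hand":0},{"travel":[0,0,-0.1],"dr":[0,0,0],"hand":0},{"travel":[0,0,-0.1],"dr":[0,0,0],"hand":0},{"travel":[0,0,0],"dr":[0,0,0],"hand":0}])

```text
clock: 6.25
eef_pos: [492.3, 32.6, 311.8]
ee_rot: [-0.081, 3.137, -0.0]
wrist_force: [-0.2, 0.1, -2.6]
width: 12.9
grip_force: 61.0
```

```bash
python3 - <<'E'
from h import *
s=get_state();print(s["eef_pos"],s["wrist_force"],s["torque"],s["width"],s["ee_rot"])
a=grab_frame("side")[120:300,120:360,::-1];cv2.imwrite("pics/s3.png",cv2.resize(a,None,fx=3,fy=3))
E
```

```text
[492.26864144  32.6171377  311.76929203] [-0.16567344  0.14026148 -2.59863713] [-0.00227818  0.03441683 -0.03198948] 12.93960590301757 [-8.08637153e-02  3.13671521e+00 -1.99090937e-04]
```

View pics/s3.png

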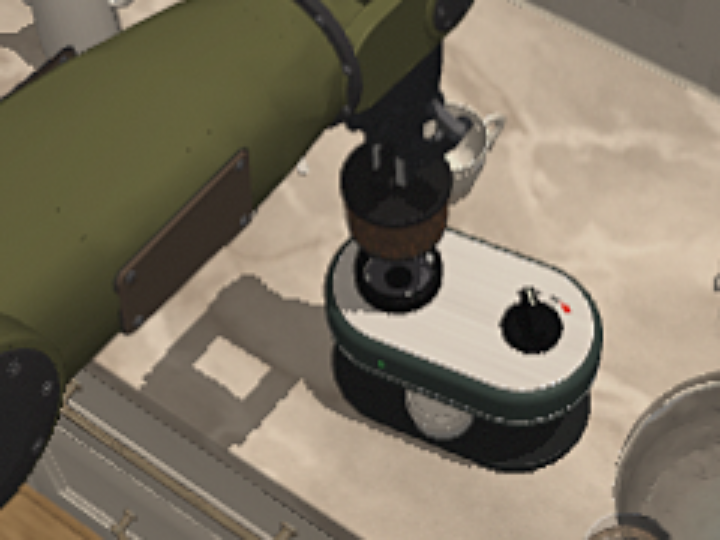

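The hopper is free (2.6 N weight), upright in the fingers, and the collar is visible at about (399,277) in the crop.

```bash
python3 - <<'E'
from h import *
im=cv2.imread("pics/s3.png")
f=lambda *L:[(120+(x+.5)/3-.5,120+(y+.5)/3-.5) for x,y in L]
def fit(P):
    A=np.c_[2*P[:,:2],np.ones(len(P))];x=np.linalg.lstsq(A,(P[:,:2]**2).sum(1),rcond=None)[0];return x[:2],np.sqrt(x[2]+x[0]**2+x[1]**2)
print("collar px",proj("side",[491.5,34.5,174])*1, "as crop",(proj("side",[[491.5,34.5,174],[492.1,32.8,174],[514.2,-91.2,161],[514.2,-91.2,186],[526,359.4,8]])-120)*3)
print(ray("side",f((399,272),(399,277)),174))
for P in ([526,359.4],):
    s=get_state();M=R.from_rotvec(s["ee_rot"]).as_matrix()
    print(M.T@(np.array([*P,s["eef_pos"][2]])-s["eef_pos"])/150)
E
```

```text
collar px [[251.71222233 208.16789395]] as crop [[395.13666698 264.50368185]
 [397.10546667 264.94741564]
 [528.87788637 323.20102933]
 [530.45385406 308.31662464]
 [166.86803861 180.99989708]]
[[487.37383537  28.51382815 174.        ]
 [483.12308077  25.52562325 174.        ]]
[-3.38913376e-01  2.16393786e+00  4.62172464e-04]
```

Call:
drive_tool(moves=[{"travel":[-0.016,0.1,0],"dr":[0,0,0],"hand":0},{"travel":[-0.031,0.2,0],"dr":[0,0,0],"hand":0},{"travel":[-0.041,0.26,0],"dr":[0,0,0],"hand":0},{"travel":[-0.041,0.26,0],"dr":[0,0,0],"hand":0},{"travel":[-0.041,0.26,0],"dr":[0,0,0],"hand":0},{"travel":[-0.041,0.26,0],"dr":[0,0,0],"hand":0},{"travel":[-0.041,0.26,0],"dr":[0,0,0],"hand":0},{"travel":[-0.041,0.26,0],"dr":[0,0,0],"hand":0},{"travel":[-0.031,0.2,0],"dr":[0,0,0],"hand":0},{"travel":[-0.016,0.1,0],"dr":[0,0,0],"hand":0},{"travel":[0,0,0.05],"dr":[0,0,0],"hand":0}])

```text
clock: 7.4
eef_pos: [525.7, 360.6, 300.9]
ee_rot: [0.084, -3.14, -0.0]
wrist_force: [0.4, 0.0, -2.9]
width: 12.6
grip_force: 61.0
```

Call:
drive_tool(moves=[{"travel":[0,0,0.1],"dr":[0,0,0],"hand":0},{"travel":[0,0,0.2],"dr":[0,0,0],"hand":0},{"travel":[0,0,0.2],"dr":[0,0,0],"hand":0},{"travel":[0,0,0.2],"dr":[0,0,0],"hand":0},{"travel":[0,0,0.2],"dr":[0,0,0],"hand":0},{"travel":[0,0,0.2],"dr":[0,0,0],"hand":0},{"travel":[0,0,0.1],"dr":[0,0,0],"hand":0},{"travel":[0,0,0.05],"dr":[0,0,0],"hand":0},{"travel":[0,0,0],"dr":[0,0,0],"hand":0}])

```text
clock: 8.3
eef_pos: [525.9, 358.5, 114.1]
ee_rot: [0.08, -3.14, 0.001]
wrist_force: [0.1, -0.3, -1.9]
width: 12.7
grip_force: 60.8
```

```bash
python3 - <<'E'
from h import *
s=get_state();print(s["eef_pos"],s["wrist_force"],s["width"],s["ee_rot"],s["clock"])
a=grab_frame("side")[110:260,90:290,::-1];b=grab_frame("wrist")[:,:,::-1]
cv2.imwrite("pics/s4.png",np.hstack([cv2.resize(a,(400,300)),cv2.resize(b,(400,300))]))
print(proj("side",[526,359.4,8]),(proj("side",[526,359.4,8])-[90,110])*2)
E
```

```text
[525.92531478 358.458714   114.09931641] [ 0.09871523 -0.25901833 -1.94748492] 12.708259675264541 [ 8.04391082e-02 -3.13996570e+00  5.79772285e-04] 8.3
[[175.62267954 180.33329903]] [[171.24535907 140.66659805]]
```

View pics/s4.png

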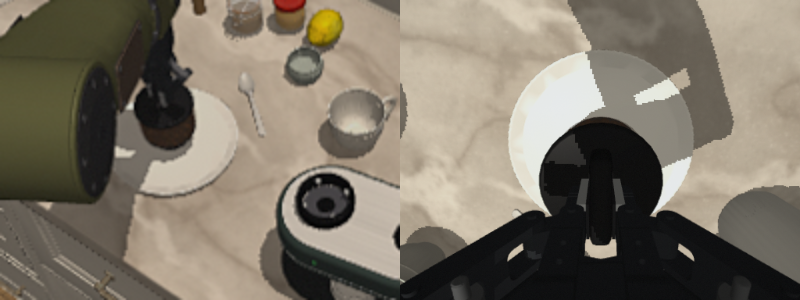

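The side view shows the hopper over the plate's middle, and the wrist view shows it upright and centred left-to-right on the plate. I'll lower it slowly.

Call:
drive_tool(moves=[{"travel":[0,0,0.03],"dr":[0,0,0],"hand":0},{"travel":[0,0,0.02],"dr":[0,0,0],"hand":0},{"travel":[0,0,0.01],"dr":[0,0,0],"hand":0},{"travel":[0,0,0.01],"dr":[0,0,0],"hand":0},{"travel":[0,0,0],"dr":[0,0,0],"hand":0}])

```text
clock: 8.9
eef_pos: [525.9, 358.8, 103.7]
ee_rot: [0.081, -3.14, 0.0]
wrist_force: [-0.4, 0.5, -4.0]
width: 12.9
grip_force: 60.9
```

Call:
drive_tool(moves=[{"travel":[0,0,0.006],"dr":[0,0,0],"hand":0},{"travel":[0,0,0.004],"dr":[0,0,0],"hand":0},{"travel":[0,0,0],"dr":[0,0,0],"hand":0}])

```text
clock: 9.2
eef_pos: [526.0, 358.8, 102.5]
ee_rot: [-0.081, 3.14, 0.0]
wrist_force: [0.2, 0.8, -2.0]
width: 12.4
grip_force: 61.0
```

Call:
drive_tool(moves=[{"travel":[0,0,0.004],"dr":[0,0,0],"hand":0},{"travel":[0,0,0.003],"dr":[0,0,0],"hand":0},{"travel":[0,0,0],"dr":[0,0,0],"hand":0}])

```text
clock: 9.5
eef_pos: [526.2, 359.0, 102.4]
ee_rot: [-0.081, 3.14, 0.001]
wrist_force: [-2.9, -1.3, 6.0]
width: 13.0
grip_force: 62.3
```

Contact felt. I'll release and rise.

Call:
drive_tool(moves=[{"travel":[0,0,0],"dr":[0,0,0],"hand":0.5},{"travel":[0,0,0],"dr":[0,0,0],"hand":0.5},{"travel":[0,0,0],"dr":[0,0,0],"hand":0.5},{"travel":[0,0,0],"dr":[0,0,0],"hand":0.5},{"travel":[0,0,-0.1],"dr":[0,0,0],"hand":0.5},{"travel":[0,0,-0.2],"dr":[0,0,0],"hand":0.5},{"travel":[0,0,-0.3],"dr":[0,0,0],"hand":0.5},{"travel":[0,0,-0.3],"dr":[0,0,0],"hand":0.5},{"travel":[0,0,-0.3],"dr":[0,0,0],"hand":0.5},{"travel":[0,0,-0.3],"dr":[0,0,0],"hand":0.5},{"travel":[0,0,-0.1],"dr":[0,0,0],"hand":0.5}])

```text
clock: 10.6
eef_pos: [526.1, 358.9, 348.3]
ee_rot: [-0.081, 3.133, 0.006]
wrist_force: [-0.8, -0.6, 0.5]
width: 42.8
grip_force: 0.0
```

```bash
python3 - <<'E'
from h import *
s=get_state();M=R.from_rotvec(s["ee_rot"]).as_matrix()
print(s["eef_pos"],s["qpos"],M.T@(np.array([514.2,-91.2,340])-s["eef_pos"])/150)
b=grab_frame("wrist")[:,:,::-1];a=grab_frame("side")[:,:,::-1];cv2.imwrite("pics/w5.png",b);cv2.imwrite("pics/s5.png",a)
np.save("pics/w5s.npy",np.r_[s["eef_pos"],s["ee_rot"]])
print(proj("wrist",[[526,359,8],[526,359,96]],s))
cv2.imwrite("pics/v5.png",np.hstack([cv2.resize(a[110:260,90:290],(400,300)),cv2.resize(b,(400,300))]))
E
```

```text
[526.06247334 358.88213413 348.30910614] [ 5.41165449e-01  4.49965868e-01  1.05210974e+00  3.16889658e-05
  1.63128937e+00 -1.08113574e+00] [ 0.23381188 -2.99268662  0.04203714]
[[255.23409946 149.92838003]
 [255.2422542  159.57760354]]
```

View pics/v5.png

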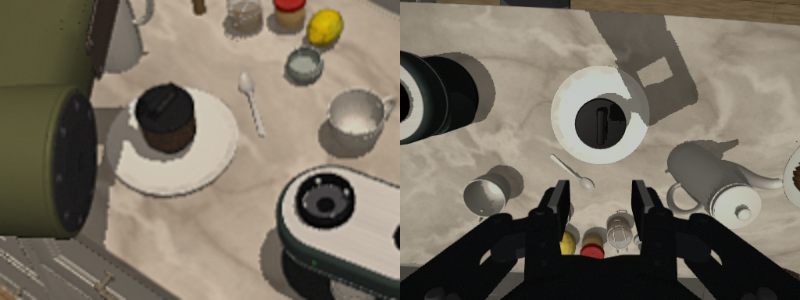

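The hopper stands upright and centred on the plate; in the wrist panel the cap at (602,124) matches the predicted row. Next I'll go above the dial and turn the wrist into the half-turn range.

Call:
drive_tool(moves=[{"travel":[0.0234,-0.3,0.004],"dr":[0,0,0],"hand":0.5},{"travel":[0.0234,-0.3,0.004],"dr":[0,0,0],"hand":0.5},{"travel":[0.0234,-0.3,0.004],"dr":[0,0,0],"hand":0.5},{"travel":[0.0234,-0.3,0.004],"dr":[0,0,0],"hand":0.5},{"travel":[0.0234,-0.3,0.004],"dr":[0,0,0],"hand":0.5},{"travel":[0.0234,-0.3,0.004],"dr":[0,0,0],"hand":0.5},{"travel":[0.0234,-0.3,0.004],"dr":[0,0,0],"hand":0.5},{"travel":[0.0234,-0.3,0.004],"dr":[0,0,0],"hand":0.5},{"travel":[0.0234,-0.3,0.004],"dr":[0,0,0],"hand":0.5},{"travel":[0.0234,-0.3,0.004],"dr":[0,0,0],"hand":0.5}])

```text
clock: 11.7
eef_pos: [513.2, -94.1, 334.5]
ee_rot: [0.081, -3.139, -0.001]
wrist_force: [0.6, -0.5, 0.5]
width: 42.7
grip_force: 0.0
```

Call:
drive_tool(moves=[{"dr":[0,0,0.0223],"travel":[0,0,0],"hand":0.5},{"dr":[0,0,0.0223],"travel":[0,0,0],"hand":0.5},{"dr":[0,0,0.0223],"travel":[0,0,0],"hand":0.5},{"dr":[0,0,0.0223],"travel":[0,0,0],"hand":0.5},{"dr":[0,0,0.0223],"travel":[0,0,0],"hand":0.5},{"dr":[0,0,0.0223],"travel":[0,0,0],"hand":0.5},{"dr":[0,0,0.0223],"travel":[0,0,0],"hand":0.5},{"dr":[0,0,0.0223],"travel":[0,0,0],"hand":0.5},{"dr":[0,0,0.0223],"travel":[0,0,0],"hand":0.5},{"dr":[0,0,0.0223],"travel":[0,0,0],"hand":0.5}])

```text
clock: 12.7
eef_pos: [513.6, -92.3, 334.4]
ee_rot: [-1.969, -2.446, 0.001]
wrist_force: [-0.3, 0.1, -0.5]
width: 42.9
grip_force: 0.0
```

Call:
drive_tool(moves=[{"dr":[0,0,0.0223],"travel":[0,0,0],"hand":0.5},{"dr":[0,0,0.0223],"travel":[0,0,0],"hand":0.5},{"dr":[0,0,0.0223],"travel":[0,0,0],"hand":0.5},{"dr":[0,0,0.0223],"travel":[0,0,0],"hand":0.5},{"dr":[0,0,0.0223],"travel":[0,0,0],"hand":0.5},{"dr":[0,0,0.0223],"travel":[0,0,0],"hand":0.5},{"dr":[0,0,0.0223],"travel":[0,0,0],"hand":0.5},{"dr":[0,0,0],"travel":[0,0,0],"hand":0.5}])

```text
clock: 13.5
eef_pos: [513.7, -92.3, 334.5]
ee_rot: [-2.887, -1.236, 0.002]
wrist_force: [0.2, 0.6, -0.1]
width: 42.8
grip_force: 0.0
```

```bash
python3 - <<'E'
from h import *
s=get_state();M=R.from_rotvec(s["ee_rot"]).as_matrix()
print(s["eef_pos"],s["qpos"],"y yaw",np.degrees(np.arctan2(M[1,1],M[0,1])),s["clock"])
b=grab_frame("wrist")[:,:,::-1];cv2.imwrite("pics/w6.png",b)
np.save("pics/w6s.npy",np.r_[s["eef_pos"],s["ee_rot"]])
q=proj("wrist",[[514.2,-91.2,161],[514.2,-91.2,186],[491.5,34.5,174]],s);print(q)
x,y=np.clip(q[0].astype(int),[90,70],[420,310]);print(x,y)
cv2.imwrite("pics/v6.png",cv2.resize(np.clip(b[y-70:y+70,x-90:x+90]*1.8,0,255).astype(np.uint8),None,fx=4,fy=4,interpolation=cv2.INTER_CUBIC))
E
```

```text
[513.67787396 -92.3015491  334.49662885] [-2.47978045e-01  1.79121430e-01  1.43291904e+00  5.02112414e-06
  1.53114927e+00  5.13997685e-01] y yaw -43.65803621591208 13.5
[[257.03826287 172.31463332]
 [257.02574113 177.63466222]
 [155.12993218 102.30597704]]
257 172
```

View pics/v6.png

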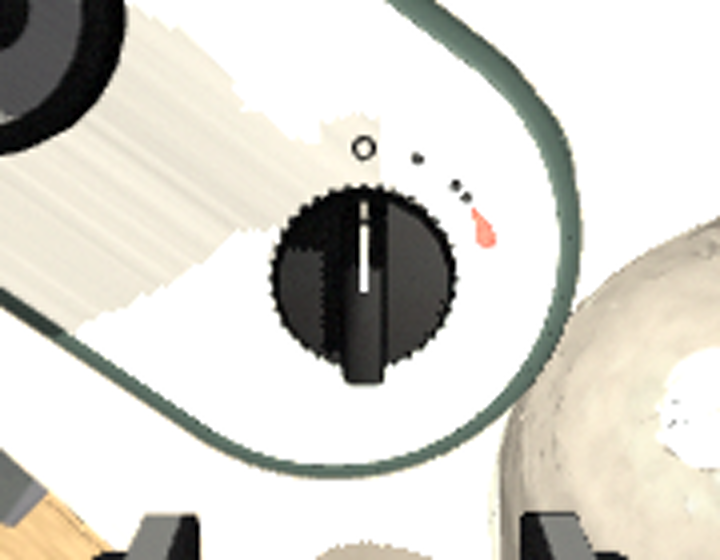

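The bar is vertical in the crop at x=364, so the tool is aligned to within 1 px, and the dial centre is about 2 mm ahead. I'll descend so the tips stay just above the skirt.

Call:
drive_tool(moves=[{"dr":[0,0,0],"travel":[0.013,0.006,0.2],"hand":0.5},{"dr":[0,0,0],"travel":[0,0,0.3],"hand":0.5},{"dr":[0,0,0],"travel":[0,0,0.3],"hand":0.5},{"dr":[0,0,0],"travel":[0,0,0.2],"hand":0.5},{"dr":[0,0,0],"travel":[0,0,0.1],"hand":0.5},{"dr":[0,0,0],"travel":[0,0,0.03],"hand":0.5},{"dr":[0,0,0],"travel":[0,0,0],"hand":0.5}])

```text
clock: 14.25
eef_pos: [515.9, -91.6, 165.7]
ee_rot: [-2.885, -1.243, 0.001]
wrist_force: [-0.4, 0.7, 0.9]
width: 42.6
grip_force: 0.0
```

Call:
drive_tool(moves=[{"dr":[0,0,0],"travel":[0,0,0],"hand":0.3},{"dr":[0,0,0],"travel":[0,0,0],"hand":0},{"dr":[0,0,0],"travel":[0,0,0],"hand":0},{"dr":[0,0,0],"travel":[0,0,0],"hand":0},{"dr":[0,0,0],"travel":[0,0,0],"hand":0},{"dr":[0,0,0],"travel":[0,0,0],"hand":0}])

```text
clock: 14.85
eef_pos: [516.1, -91.3, 167.1]
ee_rot: [2.886, 1.24, 0.001]
wrist_force: [-6.1, 3.7, 7.5]
width: 10.5
grip_force: 60.1
```

```bash
python3 - <<'E'
from h import *
s=get_state();print(s)
E
```

```text
{'clock': 14.85, 'qpos': array([-2.45267398e-01,  3.05121905e-01,  1.67063239e+00,  4.87285377e-04,
        1.16516277e+00,  5.13721781e-01]), 'qvel': array([ 0.00043495, -0.00107519,  0.0001196 ,  0.00075872, -0.00058789,
        0.00132751]), 'tau': array([ -1.25436332, -48.46309662, -33.59452486,  -0.48147216,
        -1.48498222,  -0.10462357]), 'eef_pos': array([516.05883544, -91.33090658, 167.10835346]), 'ee_rot': array([2.88639561e+00, 1.24015653e+00, 1.27038993e-03]), 'wrist_force': array([-6.06453237,  3.66003287,  7.47282733]), 'torque': array([ 0.54660984,  0.91777092, -0.10582507]), 'grip_force': 60.071370005607605, 'width': 10.531594617821526}
```

Call:
drive_tool(moves=[{"dr":[0,0,0],"travel":[0,-0.005,-0.003],"hand":0},{"dr":[0,0,0.016],"travel":[0,0,0],"hand":0},{"dr":[0,0,0.016],"travel":[0,0,0],"hand":0},{"dr":[0,0,0.016],"travel":[0,0,0],"hand":0},{"dr":[0,0,0.016],"travel":[0,0,0],"hand":0},{"dr":[0,0,0.016],"travel":[0,0,0],"hand":0},{"dr":[0,0,0.016],"travel":[0,0,0],"hand":0},{"dr":[0,0,0.016],"travel":[0,0,0],"hand":0},{"dr":[0,0,0.016],"travel":[0,0,0],"hand":0},{"dr":[0,0,0.016],"travel":[0,0,0],"hand":0},{"dr":[0,0,0.016],"travel":[0,0,0],"hand":0},{"dr":[0,0,0.016],"travel":[0,0,0],"hand":0}])

```text
clock: 16.05
eef_pos: [516.3, -92.8, 167.2]
ee_rot: [3.104, -0.467, 0.005]
wrist_force: [3.8, -13.8, -1.5]
width: 10.7
grip_force: 59.2
```

```bash
cat > st.py <<'E'
from h import *
s=get_state();M=R.from_rotvec(s["ee_rot"]).as_matrix()
y=np.degrees(np.arctan2(M[1,1],M[0,1]));print(s["eef_pos"],"turned",-43.7-y,s["wrist_force"],s["torque"],s["tau"][5],s["width"],s["clock"])
E
python3 st.py
```

```text
[516.28926561 -92.83923272 167.1817083 ] turned 63.41596149206556 [  3.82541222 -13.82412661  -1.48506729] [-2.47837027 -0.64200988  0.19194902] -1.9315508008003235 10.676031495906939 16.05
```

Call:
drive_tool(moves=[{"dr":[0,0,0.01],"travel":[0.003,0.006,0],"hand":0},{"dr":[0,0,0.01],"travel":[0,0,0],"hand":0},{"dr":[0,0,0.004],"travel":[0,0,0],"hand":0},{"dr":[0,0,0],"travel":[0,0,0],"hand":0}])

```text
clock: 16.45
eef_pos: [516.2, -93.2, 167.1]
ee_rot: [3.062, -0.695, 0.004]
wrist_force: [1.7, -7.8, 0.0]
width: 10.8
grip_force: 59.5
```

```bash
python3 st.py
```

```text
[516.20485602 -93.15667238 167.14722431] turned 71.87402479756443 [ 1.65981513e+00 -7.82216365e+00  3.02051413e-03] [-1.35988644 -0.28295329  0.04958992] 0.5434947274625301 10.806073264728235 16.45
```

Call:
drive_tool(moves=[{"dr":[0,0,0.004],"travel":[0,0.003,0],"hand":0},{"dr":[0,0,0.004],"travel":[0,0,0],"hand":0},{"dr":[0,0,0],"travel":[0,0,0],"hand":0}])

```text
clock: 16.75
eef_pos: [516.2, -93.2, 167.2]
ee_rot: [3.045, -0.77, 0.004]
wrist_force: [3.1, -5.6, 0.2]
width: 10.8
grip_force: 61.3
```

```bash
python3 st.py;python3 st.py
```

```text
[516.15043434 -93.20525863 167.17407525] turned 74.67062220889308 [ 3.11551342 -5.58941501  0.17944552] [-0.92791449 -0.5344391   0.86416746] 1.3597409427165985 10.785674354773635 16.75
[516.15043434 -93.20525863 167.17407525] turned 74.67062220889308 [ 3.11551342 -5.58941501  0.17944552] [-0.92791449 -0.5344391   0.86416746] 1.3597409427165985 10.785674354773635 16.75
```

The torque jumped from 0.05 to 0.86 N m at about 72–75°, so the dial is at its end stop. Now I'll hold it.

Call:
drive_tool(moves=[{"dr":[0,0,0],"travel":[0,0,0],"hand":0},{"dr":[0,0,0],"travel":[0,0,0],"hand":0},{"dr":[0,0,0],"travel":[0,0,0],"hand":0},{"dr":[0,0,0],"travel":[0,0,0],"hand":0},{"dr":[0,0,0],"travel":[0,0,0],"hand":0},{"dr":[0,0,0],"travel":[0,0,0],"hand":0},{"dr":[0,0,0],"travel":[0,0,0],"hand":0},{"dr":[0,0,0],"travel":[0,0,0],"hand":0},{"dr":[0,0,0],"travel":[0,0,0],"hand":0},{"dr":[0,0,0],"travel":[0,0,0],"hand":0},{"dr":[0,0,0],"travel":[0,0,0],"hand":0},{"dr":[0,0,0],"travel":[0,0,0],"hand":0}])

```text
clock: 17.95
eef_pos: [516.2, -93.2, 167.2]
ee_rot: [3.045, -0.768, 0.004]
wrist_force: [3.4, -5.4, 0.5]
width: 10.9
grip_force: 61.2
```

Call:
drive_tool(moves=[{"dr":[0,0,0],"travel":[0,0,0],"hand":0},{"dr":[0,0,0],"travel":[0,0,0],"hand":0},{"dr":[0,0,0],"travel":[0,0,0],"hand":0},{"dr":[0,0,0],"travel":[0,0,0],"hand":0},{"dr":[0,0,0],"travel":[0,0,0],"hand":0},{"dr":[0,0,0],"travel":[0,0,0],"hand":0},{"dr":[0,0,0],"travel":[0,0,0],"hand":0},{"dr":[0,0,0],"travel":[0,0,0],"hand":0},{"dr":[0,0,0],"travel":[0,0,0],"hand":0},{"dr":[0,0,0],"travel":[0,0,0],"hand":0},{"dr":[0,0,0],"travel":[0,0,0],"hand":0},{"dr":[0,0,0],"travel":[0,0,0],"hand":0}])

```text
clock: 19.15
eef_pos: [516.2, -93.2, 167.2]
ee_rot: [3.045, -0.768, 0.005]
wrist_force: [2.3, -5.7, 1.1]
width: 10.6
grip_force: 61.2
```

```bash
python3 st.py
```

```text
[516.16684502 -93.234495   167.1851196 ] turned 74.6206844360612 [ 2.26473963 -5.72613231  1.13849438] [-0.97511761 -0.4662653   0.93641029] 0.9211497567594051 10.585202519430817 19.15
```

The torque held steady at 0.94 N m for 2.4 s, so I'm handing in.

```bash
python3 -c "
from plant import workorder
print(workorder.hand_in())"
```

```text
the job is handed in; nothing more can be done
None
```

The job is handed in at about 19 s: the hopper stands upright in the middle of the plate, and the dial was turned about 74° until torque jumped to 0.9 N m (its end stop), held there 2.4 s and is still held; I did not take a last picture of the dial or of the bowl, teacup and tumbler.

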